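# Set the dividing plate to its long line and clamp it

## Task

Set the bench dividing plate for the next cut: with the fingertips, push the black peg round so that the dial turns until the index mark on the dial lines up with the one long line on the graduated collar. Then press the clamp button beside the dial fully down and take the hand away. Push gently and do not pinch or grip anything, do not press the button before the dial is set, and leave the pots, tin, tools and block round the plate where they are.

Things in the scene. Friction and masses are not known exactly. Their poses are not given: they have to be found in the camera images.
- dial_centre (a point): Centre of the dial's flat top face, on its vertical turning axis, 34 mm above the table. The dial is a steel disc, 122 mm across, with a black peg, a dark index mark and a low hub cap (22 mm across, 2 mm high) in its middle. It lies on the graduated collar.
- collar: Graduated collar: an aluminium disc 172 mm across under the dial; its flat top, 30 mm above the table, shows round the dial as a 25 mm wide ring with scale lines. Origin on the dial's axis, 18 mm above the table; its x axis points to the long target line. It does not move.
- dividing_base: Grey base plate of the dividing plate, fixed to the table, 18 mm high, origin on the dial's axis at table height; reaches 90 mm along its own +x and -x, 95 mm along -y and 135 mm along +y, the side where the clamp button stands. To the right of it stand a fixed soldering turntable (95 mm high) and a tweezer holder (225 mm high): travel above them.
- index_mark (a point): Outer end of the dial's index mark (a dark line 3 mm wide, 24 mm long, at the rim of the dial's top face, pointing straight out from the centre), 62 mm from the axis, exactly opposite the peg. Turns with the dial.
- finger_peg (a point): Centre of the top of the upright black peg on the dial: 12 mm in diameter, with a 17 mm washer 3 mm high at its foot, 40 mm from the dial's axis, its top 34 mm above the dial's top face (68 mm above the table). Turns with the dial; push it sideways with a fingertip to turn the dial.
- target_line (a point): Inner end of the target line, 62 mm from the dial's axis and 30 mm above the table. The target line is the one long line on the collar: dark, 3 mm wide, it runs straight out from here 21 mm to the collar's edge. The 23 other lines, every 15 degrees, are 1.4 mm wide and only 7 mm long. The collar does not move.
- button_top (a point): Centre of the top of the clamp button, a round aluminium cap 24 mm across on a stem, upright on the base plate 108 mm from the dial's axis. Its top is 43 mm above the table when up and 33 mm when fully down. It needs about 4 N to go down and stays where it is left; it cannot be drawn up again. It does not move the dial.
- dial (a joint): Angle of the dial, rad, growing counterclockwise seen from above, free from -4.3 to 4.3; starts between -0.8 and 0.8; the shorter way round to the target line is always open. At 0 the peg lies along the base plate's +x, the index mark along its -x. About 0.08 N m (2 N at the peg) turns it slowly, a little more when fast; it stays where it is left.
- clamp_button (a joint): How far the clamp button has gone down, m: 0 up (start), 0.010 fully down.
- findings_tin: Bystander: small white rectangular tin with a lid, 60 x 90 x 25 mm, loose, behind the plate. Origin: centre of its underside.
- wax_pot: Bystander: small round pot with a cloth-like cream lid, 59 mm across, 40 mm high, loose, in front of the plate. Origin: centre of its underside.
- paste_pot: Bystander: small round pot with a red lid, 41 mm across, 36 mm high, loose, in front of the plate. Origin: centre of its underside.
- bench_block: Bystander: square steel block, 64 x 64 x 16 mm, loose, behind the plate. Origin: centre of its underside.
- ring_clamp: Bystander: wooden ring clamp, 40 x 138 x 19 mm, loose, on the right part of the table. Origin: centre of the underside.

How it is judged:
On the way, in this order (a step that is already met when the one before it is completed fails the run):
1. the dial stands still with its index mark at the long line, the clamp button still up (horizontal distance between index_mark and target_line below 0.004 m and velocity of joint dial between -0.05 and 0.05 rad/s and value of joint clamp_button below 0.002 m), for 0.2 s.
2. the clamp button is pressed fully down with the dial still set (horizontal distance between index_mark and target_line below 0.004 m and value of joint clamp_button above 0.008 m), for 0.2 s.
At the end, for the whole second after the job is handed in: The outer end of the index mark is within 4 mm (horizontally) of the inner end of the long line, the dial is at rest, and the clamp button is at least 8 mm down (all of step 2 and velocity of joint dial between -0.05 and 0.05 rad/s); the robot touches nothing.
It fails at once if the dial or its peg is squeezed or pushed with more than 25 N (contact force between the fingers and dial above 25 N).
It fails at once if the clamp button is pressed before the dial is set (horizontal distance between index_mark and target_line above 0.008 m and value of joint clamp_button above 0.002 m).
It fails at once if a bystander is shifted by more than 15 mm or lifted (distance of any of findings_tin, wax_pot, paste_pot, bench_block, ring_clamp from where it was at the start of the episode above 0.015 m).
It also fails if it takes over 64 s, if anything falls off the work surface, if the arm or the gripper's body presses on something with over 40 N, if the wrist force passes 120 N, or if a joint passes its speed limit or range.

## Robot

A 6-joint arm with a two-finger parallel gripper is mounted at the origin on a cart in front of the work surface, level with it; the furniture and walls round the work are solid. World frame = base frame: x ahead of the robot, y to its left, z up, the work surface at z = 0. Lengths are in m, angles in rad, forces in N, time in s.
With the tool pointing down it reaches from about 0.325 to 0.775 m from the base axis. Payload 9.3 kg.
Tool frame: the origin (TCP) lies on the centre line of the jaws, within the pads' length; the fingertips stand 25 mm ahead of it and the grasp point (between the pads) lies 6 mm ahead of it (ctrl.tcp_to_tips is the distance from the TCP to the fingertips, in m); z points along the fingers, y is the line along which they close (so a half turn about z gives the same grasp; the last joint's range is limited). The gripper opens to 85 mm and grips with 20 to 120 N. Pads are 22 mm wide; open, the fingers measure 114 mm over their backs; the gripper's body (76 mm by 85 mm) begins 54 mm behind the grasp point. The pads swing forward as they close: fully open they stand 13 mm farther back than shut.
Start: joints at [1.126, 0.259, 0.021, 1.334, 0, 1.418], TCP at [0.158, 0.527, 0.256] pointing down, gripper open.
Joint ranges: [-3.04, 3.04], [-0.91, 1.82], [-1.04, 1.36], [-1.92, 1.95], [-1.52, 1.45], [-3.14, 3.14]. Speed limits (rad/s): [2.22, 2.22, 2.79, 3.14, 3.14, 3.14].

## Interface

Orientations are given as a unit quaternion [w, x, y, z].
In Python, from plant import ctrl, eyes gives the robot as it stands.
- The arm moves only by the shell command python3 -m pendant 'ROWS' [OPENING] [FORCE]. ROWS is JSON, a list of rows, each a list of 6 numbers: the shift along the world's x, y, z in m, then the turn, a rotation vector about the world's x, y, z in degrees. In form: [[tx, ty, tz, ax, ay, az], ...]. A call has 1 to 20 rows; each row shifts and turns the commanded pose from where the row before left it; what a row does not reach is not made up. A row lasts 1/8 s, in which the tool goes at most 62.5 mm and 10.7 degrees, less where a joint would pass 70% of its speed; a pose out of reach is approached as far as the arm can. A call with a gripper value outside its range is refused whole. OPENING is the finger opening in m, from 0 to 0.0854, set as the call begins (- or left out, the last holds). The fingers move at their own pace and stop on an object; FORCE is the grip in N (left out, the last holds). Time passes only in rows, so rows that do not move let the fingers close. It gives the time, the measured TCP pose, the force, the opening and the grip force at its end, in the units of the state.
- ctrl.read_state(): the state, without advancing time (a new reading comes with each control period).
- eyes.grab_frame(name): name is "side" or "top"; returns a dict with "frame" (420x560x3 uint8, red, green, blue), "z_map" (420x560 float32, m along the optical axis (not along the pixel's ray), 0 where there is no reading), "K" (3x3 intrinsics, pixels), "world_to_cam" (4x4, takes a point from world to camera coordinates). Camera axes: x right, y up, looking along -z (the intrinsics and any distortion apply to the point x, -y, -z); pixel columns grow to the right and rows downward; lengths in m; the calibration is good to about 2 mm. A picture is of the moment at which its call begins.
- ctrl.sign_off(): hands the job in; it is judged then, once.
The state is a dict: "time": time; "joint_positions": joint angles; "joint_velocities": joint speeds; "tau": joint torques, N m; "tool_pos": TCP position; "orientation": TCP orientation; "force": force on the tool from outside, world axes, zero at the start; "moment": the same for the moment, N m; "finger_gap": finger opening in m; "gripper_force": force on a finger pad.
Only numpy, scipy, OpenCV 4.12 (cv2) and the standard library are available. Lean on these libraries where they do the work, as an engineer would, in place of code of your own. Each camera call takes 0.05 s, during which the arm holds its last target. There are 200 camera calls.

## Working session

There is one attempt and no reset: what is moved stays moved. The work goes in short steps, Python scripts to look and compute and a shell command to move; the robot and the scene stay as the last step left them, time stands still between calls to the robot, and variables do not carry over. Pictures are saved under pics/ and viewed, at most 10 in all, crops included, and the job is handed in when it is done.

```bash
mkdir -p pics; ls; cat > h.py <<'E'
import numpy as np,cv2
from plant import ctrl,eyes
def proj_inv(f,u,v,z):
    K=f["K"];T=np.array(f["world_to_cam"]);R=T[:3,:3];t=T[:3,3]
    d=np.linalg.inv(K)@np.array([u,v,1.]);d=R.T@(d*[1,-1,-1]);c=-R.T@t
    return c+d*(z-c[2])/d[2]
def proj(f,p):
    T=np.array(f["world_to_cam"]);q=T[:3,:3]@np.array(p)+T[:3,3];q=q*[1,-1,-1];r=np.array(f["K"])@q;return r[:2]/r[2]
E
python3 - <<'E'
from h import *
for n in("top","side"):
    f=eyes.grab_frame(n);cv2.imwrite(f"pics/{n}0.png",f["frame"][...,::-1]);np.savez(f"pics/{n}0.npz",**{k:np.array(v) for k,v in f.items()})
    T=np.array(f["world_to_cam"]);print(n,f["K"],-T[:3,:3].T@T[:3,3],f.keys())
print(ctrl.read_state())
E
```

```text
pics
top [[487.022162     0.         278.66826445]
 [  0.         487.022162   209.73131446]
 [  0.           0.           1.        ]] [0.2379674  0.06751333 1.51708387] dict_keys(['frame', 'z_map', 'K', 'world_to_cam'])
side [[542.61604833   0.         278.27209021]
 [  0.         542.61604833 209.18686036]
 [  0.           0.           1.        ]] [-0.11860215 -0.98310398  0.50760295] dict_keys(['frame', 'z_map', 'K', 'world_to_cam'])
{'time': 0.1, 'joint_positions': array([1.12640508e+00, 2.59169598e-01, 2.08412320e-02, 1.33368769e+00,
       5.19315960e-05, 1.41817024e+00]), 'joint_velocities': array([-0.00085281, -0.0004532 ,  0.00219321, -0.00097085,  0.00110501,
       -0.00046942]), 'tau': array([ 5.22721806e-03, -5.56695950e+01,  3.45070088e+01,  1.16436431e-02,
       -1.78669502e-04, -3.57527119e-05]), 'tool_pos': array([0.15811744, 0.52656318, 0.25570969]), 'orientation': array([-2.04174957e-04,  1.45365677e-01,  9.89377808e-01, -5.75255183e-04]), 'force': array([ 0.20981337, -0.02099172,  0.29565028]), 'moment': array([ 0.01829397, -0.0420819 , -0.02700121]), 'gripper_force': 0.0, 'finger_gap': 0.08509574057651577}
```

View pics/top0.png

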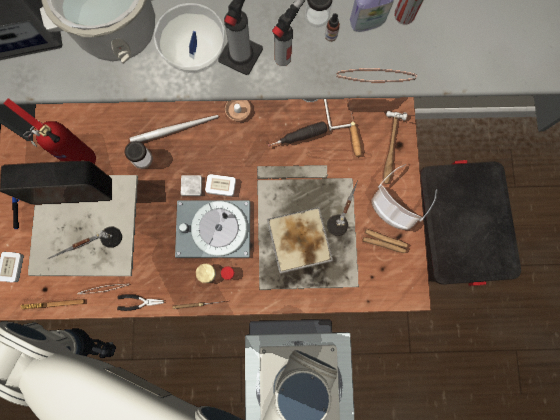

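View pics/side0.png

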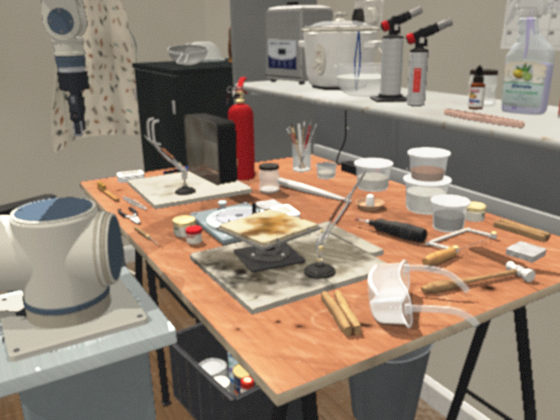

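The top view shows the dial at about (219,228), the button at (184,227) and the pots at (205,272) and (228,272). I'll enlarge the top crop around the dial.

```bash
python3 - <<'E'
from h import *
f=dict(np.load("pics/top0.npz"))
im=f["frame"][170:290,165:265,::-1]
cv2.imwrite("pics/c.png",cv2.resize(im,None,fx=5,fy=5,interpolation=cv2.INTER_CUBIC))
for p in [(219,228),(184,227),(220,229)]:print(proj_inv(f,*p,.034))
E
```

```text
[0.47122305 0.23495219 0.034     ]
[0.47650285 0.34250328 0.034     ]
[0.46805039 0.23187416 0.034     ]
```

View pics/c.png

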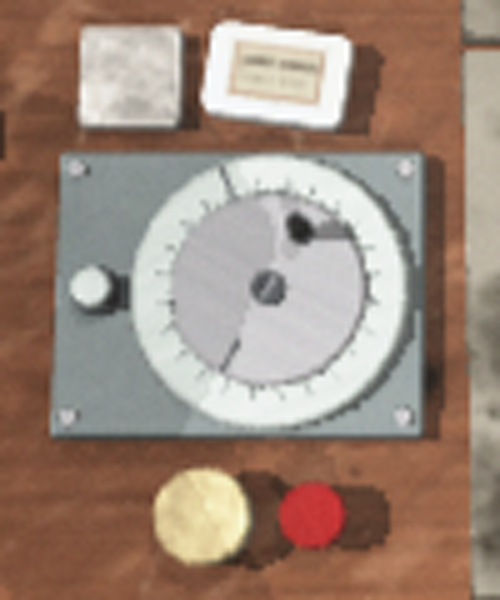

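The crop (5x, offset 165,170) shows these features:

- Target line at about (222,165)–(235,197).
- Index mark at about (238,342)–(222,370).
- Hub at (268,288) and peg top at (298,228).
- Button at (92,287).

So the dial needs roughly 130° clockwise. I'll measure that more precisely.

```bash
cat > m.py <<'E'
from h import *
def ray(f,uv,z): return np.array([proj_inv(f,u,v,z)[:2] for u,v in uv])
def line_ang(f,c,z,r0,r1,a0,a1):
    """darkness-weighted angle (deg) of a radial line within radius/angle window about c"""
    g=cv2.cvtColor(f["frame"],cv2.COLOR_RGB2GRAY).astype(float)
    rr=np.linspace(r0,r1,10);aa=np.radians(np.arange(a0,a1,.5));P=[]
    for r in rr:
        for a in aa: P.append(proj(f,[c[0]+r*np.cos(a),c[1]+r*np.sin(a),z]))
    P=np.float32(P).reshape(len(rr),len(aa),2)
    s=cv2.remap(g.astype(np.float32),P[...,0],P[...,1],cv2.INTER_LINEAR).mean(0)
    d=np.clip(np.median(s)-s-8,0,None);k=d.argmax();w=np.zeros_like(d);w[max(0,k-8):k+9]=d[max(0,k-8):k+9]
    return np.degrees((w*aa).sum()/w.sum()),d.max()
def centre(f):
    hsv=cv2.cvtColor(f["frame"],cv2.COLOR_RGB2HSV)
    m=((hsv[...,1]<28)&(hsv[...,2]>195)).astype(np.uint8);k=np.zeros_like(m);k[198:260,188:250]=1;m*=k
    c=max(cv2.findContours(m,cv2.RETR_EXTERNAL,cv2.CHAIN_APPROX_NONE)[0],key=cv2.contourArea)
    h=cv2.convexHull(c)[:,0]; W=ray(f,cv2.findContours(cv2.fillConvexPoly(m*0,h,1),0,1)[0][0][:,0],.030)
    x=np.linalg.lstsq(np.c_[2*W,np.ones(len(W))],(W**2).sum(1),rcond=None)[0];r=(x[2]+x[0]**2+x[1]**2)**.5
    return x[:2],r
E
python3 - <<'E'
from m import *
f=dict(np.load("pics/top0.npz"))
c,r=centre(f);print(c,r)
hub=proj_inv(f,165+268/5,170+288/5,.036);print("hub",hub)
for cc in(c,hub[:2]):
    print(line_ang(f,cc,.030,.07,.082,5,40),line_ang(f,cc,.034,.04,.06,130,170))
for n,p,z in(("peg",(298,228),.068),("btn",(90,285),.043),("wax",(202,515),.04),("red",(312,515),.036)):print(n,proj_inv(f,165+p[0]/5-.4,170+p[1]/5-.4,z)[:2])
print(ctrl.tcp_to_tips)
E
```

```text
[0.47370834 0.23752815] 0.08320899733215177
hub [0.47217652 0.2359566  0.036     ]
(np.float64(20.964021351006785), np.float32(63.719543)) (np.float64(150.3824929133009), np.float32(30.800781))
(np.float64(21.647768113463172), np.float32(61.052734)) (np.float64(147.7582791475873), np.float32(29.595703))
peg [0.50467885 0.21549451]
btn [0.47637943 0.3451277 ]
wax [0.33531754 0.2761133 ]
red [0.33419731 0.21033209]
0.025
```

```bash
python3 -m pendant '[[0.02,-0.018,0,0,0,10],[0.02,-0.018,0,0,0,10],[0.02,-0.018,0,0,0,10],[0.02,-0.018,0,0,0,10]]' 0.036; python3 -c "
from plant import ctrl;print(ctrl.read_state()['joint_positions'])"
```

```text
time: 0.6
tool_pos: [0.2387, 0.454, 0.256]
orientation: [-0.0, -0.205, 0.979, -0.0]
force: [-0.0, 0.9, 0.1]
finger_gap: 0.0357
gripper_force: 0.0
[ 9.23104217e-01  1.95794991e-01 -6.31112785e-02  1.31256606e+00
 -3.09960463e-06  5.10854425e-01]
```

```bash
python3 -m pendant '[[0.0206,-0.0183,0,0,0,9.9],[0.0206,-0.0183,0,0,0,9.9],[0.0206,-0.0183,0,0,0,9.9],[0.0206,-0.0183,0,0,0,9.9],[0.0206,-0.0183,0,0,0,9.9],[0.0206,-0.0183,0,0,0,9.9],[0.0206,-0.0183,0,0,0,9.9],[0.0206,-0.0183,0,0,0,9.9],[0.0206,-0.0183,0,0,0,9.9],[0.0206,-0.0183,0,0,0,9.9],[0.0206,-0.0183,0,0,0,9.9],[0.0206,-0.0183,0,0,0,9.9],[0.0206,-0.0183,0,0,0,9.9],[0,0,-0.04,0,0,0],[0,0,-0.04,0,0,0],[0,0,0,0,0,0]]'; python3 - <<'E'
from m import *
s=ctrl.read_state();print(s['joint_positions'])
f=eyes.grab_frame("side");p=proj(f,[.4727,.2365,.06]).astype(int);print(p,proj(f,[.5065,.2165,.068]),proj(f,s['tool_pos']-[0,0,.025]))
im=f["frame"][p[1]-100:p[1]+50,p[0]-90:p[0]+110,::-1];cv2.imwrite("pics/s1.png",cv2.resize(im,None,fx=4,fy=4,interpolation=cv2.INTER_CUBIC))
E
```

```text
time: 2.6
tool_pos: [0.5044, 0.2163, 0.1738]
orientation: [0.001, 0.97, -0.242, -0.003]
force: [0.3, -0.4, 0.9]
finger_gap: 0.0358
gripper_force: 0.0
[ 2.52205686e-01  2.96956254e-01 -1.38453012e-01  1.14134863e+00
  2.53202637e-05 -2.40020263e+00]
[237 205] [251.94487395 202.63585401] [250.25300291 172.8966033 ]
```

View pics/s1.png

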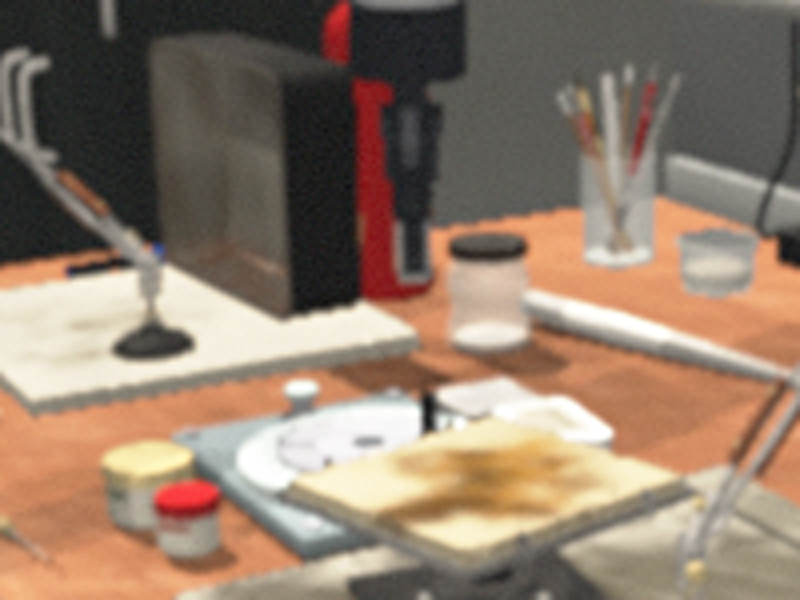

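The fingertips at crop (412,278) are about 4 px left of the peg top at (428,398), so I'll shift a few mm in +x and descend straddling the peg with an open gap.

```bash
python3 -m pendant '[[0.004,-0.0003,-0.03,0,0,0],[0,0,-0.03,0,0,0],[0,0,-0.02,0,0,0],[0,0,-0.014,0,0,0],[0,0,-0.014,0,0,0],[0,0,0,0,0,0]]'; python3 -c "
import numpy as np
a=np.radians(-30-6.5*np.arange(21));p=.04*np.c_[np.cos(a),np.sin(a)];print(np.diff(p,axis=0).round(4).tolist())"
```

```text
time: 3.4
tool_pos: [0.5099, 0.2165, 0.068]
orientation: [0.0, 0.97, -0.242, -0.0]
force: [-0.3, -0.1, 0.0]
finger_gap: 0.0361
gripper_force: 0.0
[[-0.0025, -0.0038], [-0.0029, -0.0035], [-0.0033, -0.0031], [-0.0036, -0.0027], [-0.0039, -0.0023], [-0.0041, -0.0019], [-0.0043, -0.0014], [-0.0044, -0.0009], [-0.0045, -0.0004], [-0.0045, 0.0001], [-0.0045, 0.0007], [-0.0044, 0.0012], [-0.0042, 0.0016], [-0.004, 0.0021], [-0.0037, 0.0026], [-0.0034, 0.003], [-0.0031, 0.0033], [-0.0027, 0.0037], [-0.0023, 0.0039], [-0.0018, 0.0042]]
```

```bash
python3 -m pendant '[[-0.0025,-0.0038,0,0,0,-6.5],[-0.0029,-0.0035,0,0,0,-6.5],[-0.0033,-0.0031,0,0,0,-6.5],[-0.0036,-0.0027,0,0,0,-6.5],[-0.0039,-0.0023,0,0,0,-6.5],[-0.0041,-0.0019,0,0,0,-6.5],[-0.0043,-0.0014,0,0,0,-6.5],[-0.0044,-0.0009,0,0,0,-6.5]]'; python3 - <<'E'
from m import *
f=eyes.grab_frame("top")
cv2.imwrite("pics/c2.png",cv2.resize(f["frame"][170:290,165:265,::-1],None,fx=5,fy=5,interpolation=cv2.INTER_CUBIC))
E
```

```text
time: 4.4
tool_pos: [0.4826, 0.1969, 0.0693]
orientation: [-0.001, 0.765, -0.645, 0.001]
force: [4.6, -1.2, -3.4]
finger_gap: 0.0359
gripper_force: 2.4
```

View pics/c2.png

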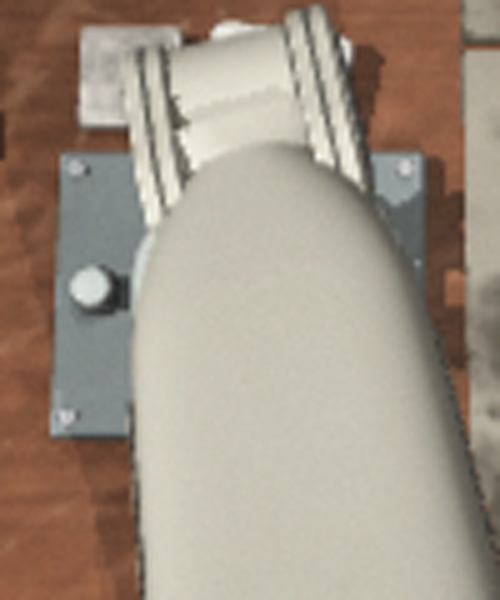

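The arm hides the dial in this view. The push force is about 4.7 N, which suggests the peg is being driven. I'll continue the arc to φ≈-160°.

```bash
python3 -m pendant '[[-0.0045,-0.0004,0,0,0,-6.5],[-0.0045,0.0001,0,0,0,-6.5],[-0.0045,0.0007,0,0,0,-6.5],[-0.0044,0.0012,0,0,0,-6.5],[-0.0042,0.0016,0,0,0,-6.5],[-0.004,0.0021,0,0,0,-6.5],[-0.0037,0.0026,0,0,0,-6.5],[-0.0034,0.003,0,0,0,-6.5],[-0.0031,0.0033,0,0,0,-6.5],[-0.0027,0.0037,0,0,0,-6.5],[-0.0023,0.0039,0,0,0,-6.5],[-0.0018,0.0042,0,0,0,-6.5],[0,0,0,0,0,0]]'; python3 - <<'E'
from m import *
s=ctrl.read_state();print(s['joint_positions'])
f=eyes.grab_frame("side");p=[237,205]
im=f["frame"][p[1]-70:p[1]+40,p[0]-90:p[0]+60,::-1];cv2.imwrite("pics/s2.png",cv2.resize(im,None,fx=5,fy=5,interpolation=cv2.INTER_CUBIC))
E
```

```text
time: 6.08
tool_pos: [0.4381, 0.2229, 0.069]
orientation: [0.0, -0.192, 0.981, -0.0]
force: [-0.3, -2.7, 1.6]
finger_gap: 0.0359
gripper_force: 1.0
[ 3.00104806e-01  2.94681398e-01 -4.44166121e-01  8.31362643e-01
 -5.04511851e-04 -8.57431070e-02]
```

View pics/s2.png

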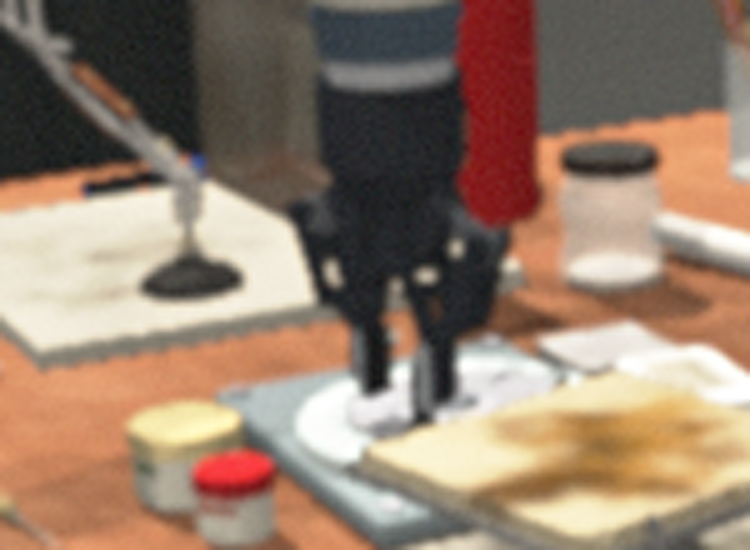

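The picture shows the fingers straddling the peg at about (400,390), with the pots untouched. I'll push 10° more, back off, lift, and swing clear to look.

```bash
python3 -m pendant '[[-0.0011,0.0033,0,0,0,-5],[-0.0008,0.0034,0,0,0,-5],[0,0,0,0,0,0],[0.001,-0.0035,0,0,0,0],[0.001,-0.0035,0,0,0,0],[0,0,0.03,0,0,0],[0,0,0.05,0,0,0],[0,0,0.06,0,0,0],[0,0.02,0.04,0,0,0],[-0.03,0.045,0,0,0,0],[-0.03,0.045,0,0,0,0],[-0.03,0.045,0,0,0,0],[-0.03,0.045,0,0,0,0],[-0.03,0.045,0,0,0,0],[-0.03,0.045,0,0,0,0],[0,0,0,0,0,0]]'; cat > look.py <<'E'
import sys
from m import *
f=eyes.grab_frame("top");n=sys.argv[1]
cv2.imwrite(f"pics/{n}.png",cv2.resize(f["frame"][170:290,165:265,::-1],None,fx=5,fy=5,interpolation=cv2.INTER_CUBIC))
c,r=centre(f);print(c,r,ctrl.read_state()['tool_pos'])
for cc in (c,[.473,.2365]): print(line_ang(f,cc,.030,.07,.082,5,38),line_ang(f,cc,.034,.042,.058,5,60))
E
python3 look.py c3
```

```text
time: 8.12
tool_pos: [0.256, 0.5148, 0.2476]
orientation: [-0.001, -0.107, 0.994, -0.0]
force: [0.6, 0.1, -0.3]
finger_gap: 0.0359
gripper_force: 0.0
[0.47372962 0.23765171] 0.08331679813058533 [0.25700342 0.51345576 0.24765662]
(np.float64(20.894834389823146), np.float32(62.63594)) (np.float64(24.40560525640078), np.float32(43.700867))
(np.float64(21.501900360660315), np.float32(62.29628)) (np.float64(25.295461531670114), np.float32(43.818024))
```

View pics/c3.png

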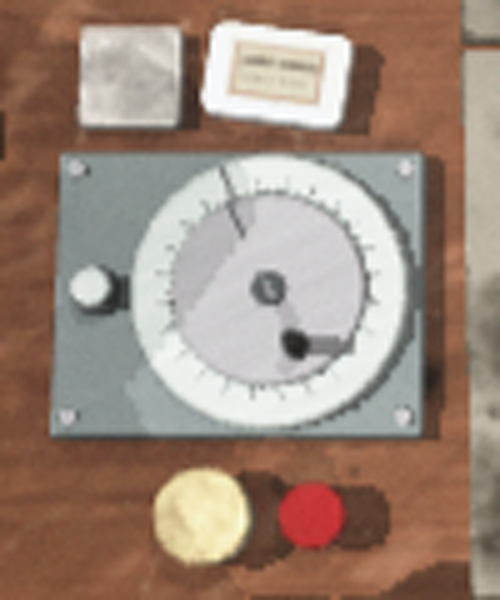

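The index mark is now about 3.6° counterclockwise of the long line and everything else is undisturbed. I'll go back to the same backed-off pose and push about 2.5 mm further than before.

```bash
python3 -m pendant '[[0.03,-0.045,0,0,0,0],[0.03,-0.045,0,0,0,0],[0.03,-0.045,0,0,0,0],[0.03,-0.045,0,0,0,0],[0.03,-0.045,0,0,0,0],[0.03,-0.045,0,0,0,0],[0,-0.02,-0.04,0,0,0],[0,0,-0.05,0,0,0],[0,0,0,0,0,0],[0,0,0,0,0,0]]'
```

```text
time: 9.43
tool_pos: [0.4388, 0.2224, 0.16]
orientation: [0.001, -0.104, 0.995, 0.0]
force: [0.4, 0.5, 0.0]
finger_gap: 0.0361
gripper_force: 0.0
```

```bash
python3 -m pendant '[[0,0,-0.04,0,0,0],[0,0,-0.03,0,0,0],[0,0,-0.02,0,0,0],[0,0,0,0,0,0],[-0.001,0.0035,0,0,0,0],[-0.001,0.0035,0,0,0,0],[-0.0002,0.0013,0,0,0,-1.8],[-0.0002,0.0013,0,0,0,-1.8],[0,0,0,0,0,0],[0,0,0,0,0,0]]'; python3 -m pendant '[[0.001,-0.0035,0,0,0,0],[0.001,-0.0035,0,0,0,0],[0,0,0,0,0,0],[0,0,0.03,0,0,0],[0,0,0.05,0,0,0],[0,0,0.06,0,0,0],[0,0.02,0.04,0,0,0],[-0.03,0.045,0,0,0,0],[-0.03,0.045,0,0,0,0],[-0.03,0.045,0,0,0,0],[-0.03,0.045,0,0,0,0],[-0.03,0.045,0,0,0,0],[-0.03,0.045,0,0,0,0],[0,0,0,0,0,0]]';python3 look.py c4
```

```text
time: 10.68
tool_pos: [0.4354, 0.2323, 0.0682]
orientation: [-0.0, -0.073, 0.997, 0.0]
force: [-0.3, -0.1, 0.5]
finger_gap: 0.0358
gripper_force: 0.0
time: 12.42
tool_pos: [0.2553, 0.5175, 0.2476]
orientation: [-0.0, -0.075, 0.997, -0.0]
force: [0.5, 0.3, 0.0]
finger_gap: 0.036
gripper_force: 0.0
[0.47365167 0.23763295] 0.08327621123462926 [0.25640649 0.51617639 0.24770103]
(np.float64(20.895041365193116), np.float32(62.61798)) (np.float64(20.523314495220998), np.float32(43.532516))
(np.float64(21.51277916499984), np.float32(62.157516)) (np.float64(21.532198895537668), np.float32(41.70337))
```

View pics/c4.png

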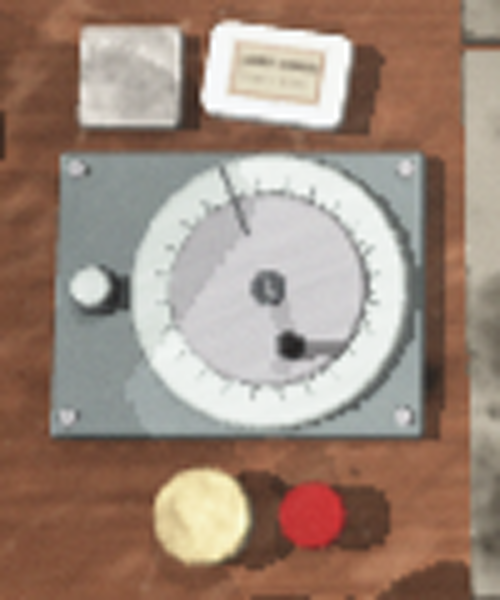

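The index mark and the long line now form one straight line at about (222,165)–(247,235), agreeing within 0.4°. Next I'll shut the fingers and go above the button.

```bash
python3 -m pendant '[[0.0368,-0.0285,0,0,0,0],[0.0368,-0.0285,0,0,0,0],[0.0368,-0.0285,0,0,0,0],[0.0368,-0.0285,0,0,0,0],[0.0368,-0.0285,0,0,0,0],[0.0368,-0.0285,0,0,0,0],[0,0,-0.05,0,0,0],[0,0,-0.05,0,0,0],[0,0,-0.05,0,0,0],[0,0,0,0,0,0],[0,0,0,0,0,0]]' 0; python3 - <<'E'
from m import *
f=eyes.grab_frame("side");p=[237,205]
im=f["frame"][p[1]-70:p[1]+40,p[0]-90:p[0]+60,::-1];cv2.imwrite("pics/s3.png",cv2.resize(im,None,fx=5,fy=5,interpolation=cv2.INTER_CUBIC))
E
```

```text
time: 13.85
tool_pos: [0.4795, 0.344, 0.1002]
orientation: [0.001, -0.073, 0.997, 0.0]
force: [0.1, 0.9, 0.8]
finger_gap: -0.0002
gripper_force: 0.0
```

View pics/s3.png

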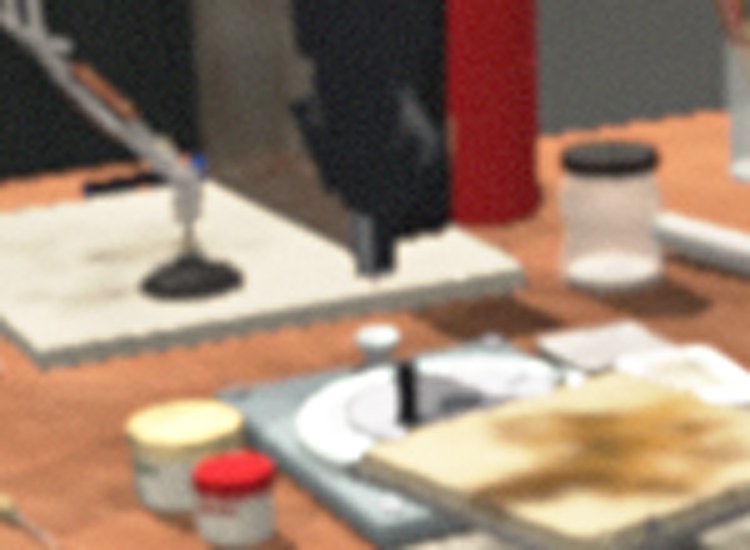

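The fingertips at (376,272) stand directly over the button cap at (378,335). I'll press gently.

```bash
python3 -m pendant '[[-0.002,0,-0.012,0,0,0],[0,0,-0.012,0,0,0],[0,0,-0.004,0,0,0],[0,0,-0.003,0,0,0],[0,0,-0.003,0,0,0],[0,0,-0.003,0,0,0],[0,0,0,0,0,0]]';  python3 -m pendant '[[0,0,-0.002,0,0,0],[0,0,-0.002,0,0,0],[0,0,0,0,0,0],[0,0,0,0,0,0]]'
```

```text
time: 14.78
tool_pos: [0.4766, 0.3443, 0.0611]
orientation: [0.0, -0.073, 0.997, 0.0]
force: [0.0, -0.4, 0.1]
finger_gap: 0.0001
gripper_force: 0.0
time: 15.28
tool_pos: [0.4768, 0.3444, 0.058]
orientation: [0.001, -0.073, 0.997, 0.0]
force: [-2.4, -1.8, 9.3]
finger_gap: -0.0
gripper_force: 4.3
```

```bash
python3 -m pendant '[[0,0,-0.0015,0,0,0],[0,0,0,0,0,0],[0,0,0,0,0,0]]'; python3 -m pendant '[[0,0,0.01,0,0,0],[0,0,0.04,0,0,0],[0,0,0.05,0,0,0],[0,0,0.05,0,0,0],[-0.03,0.04,0.03,0,0,0],[-0.03,0.04,0,0,0,0],[-0.03,0.04,0,0,0,0],[-0.04,0.04,0,0,0,0],[-0.04,0.03,0,0,0,0],[0,0,0,0,0,0],[0,0,0,0,0,0]]';python3 look.py c5; python3 - <<'E'
from m import *
f=eyes.grab_frame("side");p=[237,205]
a=cv2.resize(f["frame"][150:245,147:297,::-1],None,fx=3,fy=3,interpolation=cv2.INTER_CUBIC);b=cv2.imread("pics/c5.png")[:,:350]
o=np.zeros((600,800,3),np.uint8);o[:285,:450]=a;o[:,450:]=b;cv2.imwrite("pics/end.png",o)
E
```

```text
time: 15.65
tool_pos: [0.4768, 0.3444, 0.0579]
orientation: [0.001, -0.073, 0.997, 0.0]
force: [-5.0, -2.1, 21.4]
finger_gap: 0.0001
gripper_force: 10.9
time: 17.02
tool_pos: [0.3065, 0.5343, 0.2356]
orientation: [0.0, -0.073, 0.997, -0.0]
force: [-0.3, -0.5, -0.2]
finger_gap: 0.0001
gripper_force: 0.0
[0.47362006 0.23804488] 0.0835130586541293 [0.30698757 0.53391297 0.23566966]
(np.float64(20.66653917705998), np.float32(51.959183)) (np.float64(20.033037723494875), np.float32(50.727966))
(np.float64(21.591144513725112), np.float32(52.75557)) (np.float64(21.47603161876188), np.float32(49.00595))
```

View pics/end.png

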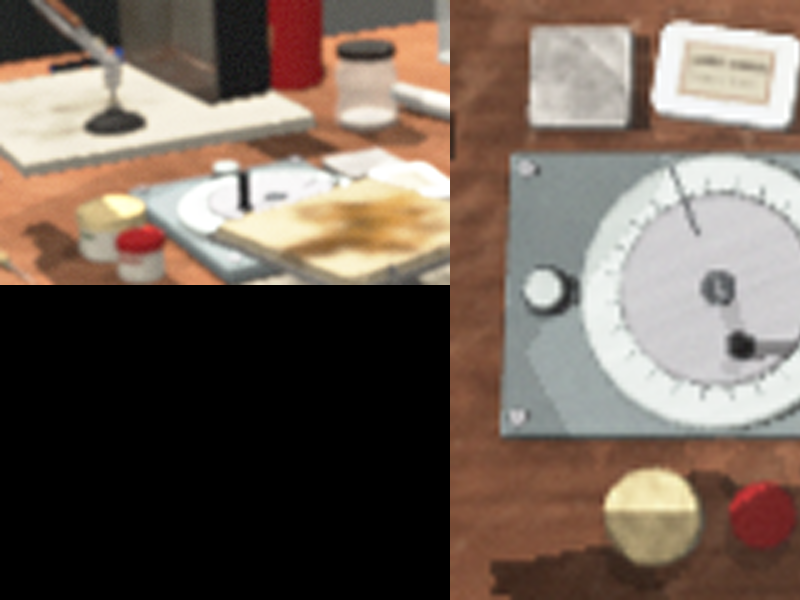

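The button is down: it hit a hard stop at tip height 33 mm, and its cap now sits lower at (226,165). The mark and line are still collinear, and the hand is clear.

```bash
python3 -c "
from plant import ctrl;print(ctrl.sign_off())"
```

```text
the job is handed in; nothing more can be done
None
```

The job is handed in: the dial's index mark lines up with the long line (within about 0.6° by the camera), the clamp button is pressed to its stop, the hand is clear, and the pots, tin and block look unmoved in the last pictures; I did not separately check the ring clamp, and sign-off gave no verdict.

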